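# Load the specimen tray onto the microscope stage and shut its gate

## Task

Move the specimen tray, with the jar standing in it, from the loading ledge over the step onto the microscope stage and slide it fully home under the objective, level between the guide rails and against the end stop; then swing the retaining gate fully shut behind it. Go gently: keep the tray low (never more than 35 mm above the ledge), set it down before letting go, never let it drop, be jolted or move faster than 0.3 m/s, and keep the jar upright in the tray. Leave the other things on the table where they are.

Things in the scene. Friction and masses are not known exactly. Their poses are not given: they have to be found in the camera images.
- station: Microscope stand fixed to the table: grey base plate, white loading ledge, column and head. Origin on the table under the middle of the step; +y is the loading direction (ledge to stage), z up; all other stand coordinates are in this frame. The dark metal stage starts at y = 0, is 150 mm wide, and its flat top is 3 to 20 mm HIGHER than the ledge: it differs every time and is not measured; feel for it.
- ledge (a point): Point on the middle of the ledge's top, 30 mm above the table, at x = 0, y = -127 mm of the stand. The flat, rimless ledge reaches from y = -245 to -8 mm (an 8 mm gap to the stage) and from x = -75 to +125 mm.
- home (a point): Where the tray's origin belongs, seen from above (x = 0, y = 95 mm of the stand, given at ledge height, not stage height). On the stage: a 16 mm high end stop with its face at y = 185 mm; two guide rails 8 mm high, 105 mm apart inside from y = 40 mm on, flaring to about 116 mm apart at y = 3 mm. A home tray has its y axis along the stand's +y, nose on the stop, tail 5 mm in from the stage's edge.
- lens (a point): Tip of the objective above the stage, x = 0, y = 140 mm, 138 mm above the table; the turret above it has 27 mm radius. The head's underside is 225 mm above the table from y = 110 mm on, 85 mm wide; the column begins at y = 215 mm.
- tray: Loose aluminium tray, 100 mm (x) by 180 mm (y) by 20 mm high, 5 mm floor and walls, square edges, 0.3 to 0.6 kg. Origin at the centre of its underside, z up; it starts on the ledge with its +y end (the nose) towards the stage. An upright grip plate stands in it at y = -60 mm: 50 mm wide (x), 14 mm thick (y), top at z = 60 mm; it can be gripped across its thickness from above, clear of the 20 mm walls.
- jar: Loose glass jar with a white cap, 42 mm diameter, 60 mm high, about 0.12 kg, standing freely on the tray's floor some 45 mm towards the nose from the tray's centre. Origin at the centre of its underside.
- gate (a joint): Angle (rad) of the retaining gate, an aluminium arm on a vertical pivot beside the ledge: 0 = arm along the stand's -y beside the ledge; down to -0.45 = further out; 1.571 = fully shut, arm along the stand's -x across behind the tray. Stays where left; 1 to 2 N at the knob moves it. Arm 46 to 62 mm above the table; a tray that is not home is in its way (2 mm play when home).
- gate_knob (a point): Centre of the top of the gate's knob: an upright black cylinder of 18 mm diameter and 38 mm height on the arm, top 100 mm above the table, 85 mm from the pivot. Seen from above, rising joint values carry it round the pivot clockwise: from the stand's -y side of the pivot to its -x side.
- gate_pivot (a point): The gate's pivot axis (vertical), 46 mm above the table; at x = 95, y = -3 mm in the stand's frame.
- oil: Bystander: amber bottle, 32 mm diameter, 75 mm high, standing on the stand's base plate (12 mm high) beside the stage. Origin at its underside.
- objective: Bystander: spare steel objective, 40 mm diameter, 52 mm high, standing on the base plate on the other side of the stage.
- spare_tray: Bystander: empty aluminium tray, 80 x 150 x 18 mm, without a grip plate, on the table.
- slide_box: Bystander: grey box, 90 x 170 x 35 mm, on the table.
- dish: Bystander: shallow glass dish, 90 mm diameter, 18 mm high, on the table.
- brush: Bystander: brush lying on the table.
- cleaner: Bystander: white bottle, 60 mm diameter, 150 mm high, on the table.
Not all that is in view belongs to the job. Leave any red look-alike of the tray alone. What is shaped like the jar but turquoise is not meant.

How it is judged:
By the outcome, as a careful person would: the job done as asked, in the order asked, and still so for the second after the job is handed in, with the robot touching nothing.
It also fails if it takes over 59 s, if anything falls off the work surface, if the arm or the gripper's body presses on something with over 40 N, if the wrist force passes 120 N, or if a joint passes its speed limit or range.

## Robot

A 6-joint arm with a two-finger parallel gripper is mounted at the origin on the work surface. World frame = base frame: x ahead of the robot, y to its left, z up, the work surface at z = 0. Lengths are in m, angles in rad, forces in N, time in s.
With the tool pointing down it reaches from about 0.425 to 0.95 m from the base axis. Payload 14.7 kg.
Tool frame: the origin (TCP) lies where the fingers leave the gripper's body, on its centre line; the fingertips stand 73 mm ahead of it and the grasp point (between the pads) lies 54 mm ahead of it; z points along the fingers, x is the direction in which the jaws open and shut, and the axes are right-handed (so a half turn about z gives the same grasp; the last joint's range is limited). The gripper opens to 85 mm and grips with 20 to 120 N. Pads are 22 mm wide; open, the fingers measure 114 mm over their backs; the gripper's body (76 mm by 85 mm) begins 54 mm behind the grasp point. The pads swing forward as they close: fully open they stand 13 mm farther back than shut.
Start: joints at [-1.301, 0.48, 1.596, -0, 1.065, -0.047], TCP at [0.203, -0.618, 0.304] pointing down, gripper open.
Joint ranges: [-2.75, 2.75], [-0.82, 2.05], [0.23, 2.67], [-1.56, 4.7], [0.09, 2.69], [-2.92, 2.92]. Speed limits (rad/s): [1.89, 1.89, 2.39, 3.01, 3.01, 3.01].

## Interface

Orientations are given as a rotation vector (axis times angle).
In Python, from cell import env gives the robot as it stands. Calls block until the motion is done:
- env.move_pose(position, orientation): joint-space move of the TCP to a pose.
- env.servo_line(position, frame=None, vel=0.15): straight line of the TCP; frame=None keeps the orientation; vel is the mean speed in m/s.
- env.move_j(angles): joint-space move.
- env.move_gripper(opening, grip_force=None): finger opening in m; grip_force is the grip in N (None keeps the last); returns when the fingers have stopped.
- env.hold(seconds).
- env.solve_ik(position, orientation): joint angles nearest the present ones, or None.
- env.snapshot(name): name is "scene" or "top"; returns a dict with "pixels" (420x560x3 uint8, red, green, blue), "K" (3x3 intrinsics, pixels), "dist_coeffs" ([k1, k2, p1, p2, k3] as OpenCV has them; the pictures are not rectified), "position" and "rotation" of the camera in the world. Camera axes: x right, y up, looking along -z (the intrinsics and any distortion apply to the point x, -y, -z); pixel columns grow to the right and rows downward; lengths in m; the calibration is good to about 2 mm. A picture is of the moment at which its call begins. There is no depth.
A pose or a line that the arm cannot do raises env.IKError and nothing moves.
- env.hand_in(): hands the job in, once; it reports no verdict.
Readings, each from a call of its own:
- env.current_time_s(): time.
- env.current_q(): joint angles.
- env.current_qvel(): joint speeds.
- env.current_joint_torque(): joint torques, N m.
- env.current_tcp_pos(): TCP position.
- env.current_tool_rot(): TCP orientation.
- env.current_ft_force(): force on the tool from outside, world axes, zero at the start.
- env.current_wrist_torque(): the same for the moment, N m.
- env.current_opening(): finger opening in m.
Only numpy, scipy, OpenCV 4.12 (cv2) and the standard library are available. Lean on these libraries where they do the work, as an engineer would, in place of code of your own. Each camera call takes 0.05 s, during which the arm holds its last target.

## Working session

There is one attempt and no reset: what is moved stays moved. The work goes in short steps, each a Python script; the robot and the scene stay as the last script left them, time stands still between calls to the robot, and variables do not carry over. Pictures are saved under pics/ and viewed, and the job is handed in when it is done.

```bash
ls; mkdir -p pics; cat > h.py <<'E'
import numpy as np, cv2
from cell import env
def snap(name,fn=None):
    s=env.snapshot(name)
    if fn: cv2.imwrite('pics/'+fn,s['pixels'][:,:,::-1])
    return s
def ray(s,uv):
    uv=np.array(uv,float).reshape(-1,1,2)
    p=cv2.undistortPoints(uv,np.array(s['K'],float),np.array(s['dist_coeffs'],float)).reshape(-1,2)
    d=np.c_[p[:,0],-p[:,1],-np.ones(len(p))]
    return np.array(s['position'],float), d@np.array(s['rotation'],float).T
def onz(s,uv,z):
    o,d=ray(s,uv); t=(z-o[2])/d[:,2]
    return o+d*t[:,None]
def proj(s,P):
    P=np.array(P,float).reshape(-1,3); R=np.array(s['rotation'],float)
    c=(P-np.array(s['position']))@R
    c=np.c_[c[:,0],-c[:,1],-c[:,2]]
    return cv2.projectPoints(c,np.zeros(3),np.zeros(3),np.array(s['K'],float),np.array(s['dist_coeffs'],float))[0].reshape(-1,2)
E
python3 - <<'E'
from h import *
import pickle
d={}
for n in('scene','top'):
    s=snap(n,n+'0.png'); d[n]=s
    print(n,s['position'],np.round(s['rotation'],3),s['K'],s['dist_coeffs'])
pickle.dump(d,open('s0.pkl','wb'))
print(env.current_time_s(),env.current_tool_rot(),env.current_opening())
E
```

```text
pics
scene [ 1.17986608 -0.73122122  0.76365339] [0.952 0.34  0.682] [[434.17513366   0.         280.25162766]
 [  0.         434.17513366 213.16819369]
 [  0.           0.           1.        ]] [-0.02601394  0.          0.          0.          0.        ]
top [0.19788644 0.04335461 1.69491916] [ 0.157 -0.165 -1.655] [[526.8621257    0.         280.37950018]
 [  0.         526.8621257  207.12204712]
 [  0.           0.           1.        ]] [-0.1445765  0.         0.         0.         0.       ]
0.1 [-2.54350564e+00  1.84282609e+00  1.34670554e-03] 0.08543325532696357
```

```bash
sed -i "s/np.array(s\['rotation'\],float)/cv2.Rodrigues(np.array(s['rotation'],float))[0]/g" h.py; cat h.py | grep Rodr
```

```text
return np.array(s['position'],float), d@cv2.Rodrigues(np.array(s['rotation'],float))[0].T
    P=np.array(P,float).reshape(-1,3); R=cv2.Rodrigues(np.array(s['rotation'],float))[0]
```

View pics/scene0.png

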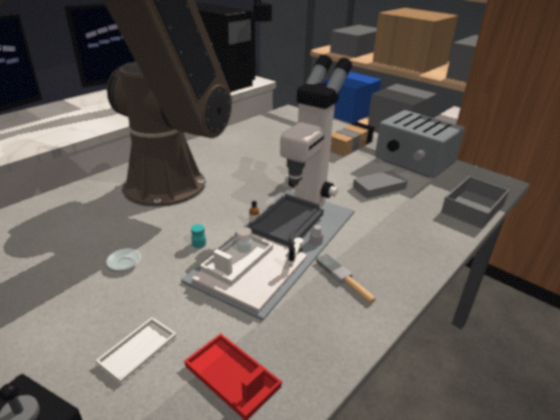

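View pics/top0.png

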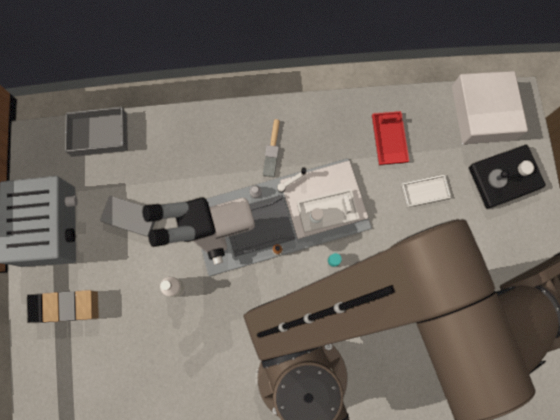

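```bash
python3 - <<'E'
import cv2
a=cv2.imread('pics/top0.png')[150:280,190:380]; cv2.imwrite('pics/topc.png',cv2.resize(a,None,fx=4,fy=4,interpolation=cv2.INTER_CUBIC))
a=cv2.imread('pics/scene0.png')[175:315,175:365]; cv2.imwrite('pics/scc.png',cv2.resize(a,None,fx=4,fy=4,interpolation=cv2.INTER_CUBIC))
E
```

```text
(no output)
```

View pics/topc.png

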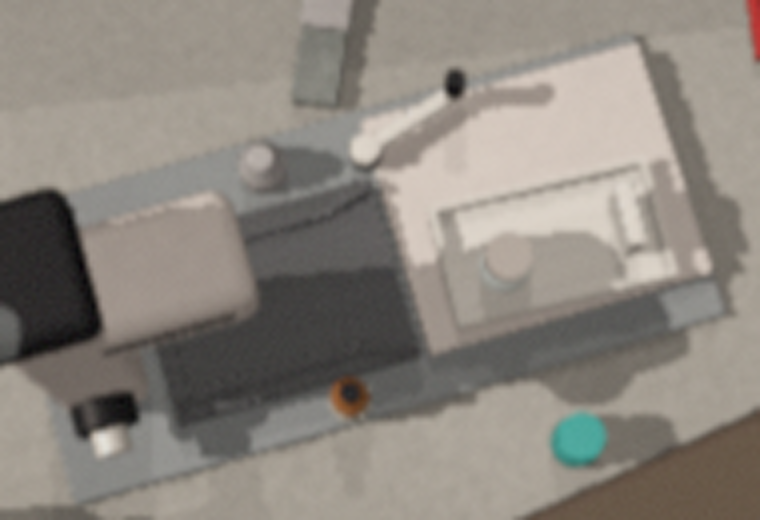

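View pics/scc.png

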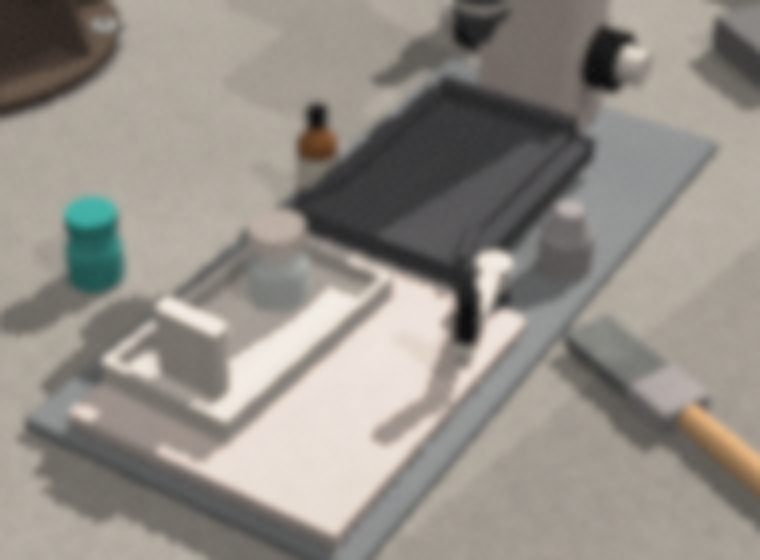

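```bash
cat > fit0.py <<'E'
from h import *
import pickle
from scipy.optimize import least_squares
d=pickle.load(open('s0.pkl','rb'))
T=lambda u,v:(190+u/4-.375,150+v/4-.375); S=lambda u,v:(175+u/4-.375,175+v/4-.375)
L=[('top',T(637,40),(125,-245,30)),('top',T(712,272),(-75,-245,30)),('top',T(430,352),(-75,-8,30)),
('top',T(366,150),(95,-3,64)),
('scene',S(70,412),(-75,-245,30)),('scene',S(335,535),(125,-245,30)),('scene',S(525,316),(125,-8,30)),('scene',S(495,262),(95,-3,64))]
W=[];M=[]
for v,uv,m in L:
    w=onz(d[v],uv,m[2]/1000)[0]; W.append(w[:2]); M.append(np.array(m[:2])/1000)
W=np.array(W);M=np.array(M)
mc,wc=M.mean(0),W.mean(0); H=(M-mc).T@(W-wc)
th=np.arctan2(H[0,1]-H[1,0],H[0,0]+H[1,1]); R=np.array([[np.cos(th),-np.sin(th)],[np.sin(th),np.cos(th)]])
t=wc-R@mc
print('th',th,'t',t)
for l,w,m in zip(L,W,M): print(l[0],l[2],np.round(w*1000,1),'res st mm',np.round((R.T@(w-t)-m)*1000,1))
def tost(w): return R.T@(np.array(w)[:2]-t)
# knob top
for v,uv in(('top',T(455,76)),('scene',S(466,285))):
    w=onz(d[v],uv,.1)[0]; q=tost(w)*1000; r=q-[95,-3]; print('knob',v,w,q,np.hypot(*r),np.arctan2(-r[0],-r[1]))
# tray corners at z=.05
for v,uv,n in(('top',T(640,168),'tail+x'),('top',T(440,212),'nose+x'),('top',T(458,333),'nose-x'),('top',T(690,280),'tail-x?'),
 ('scene',S(222,410),'tail+x'),('scene',S(104,358),'tail-x'),('scene',S(390,278),'nose+x')):
    w=onz(d[v],uv,.05)[0]; print(n,v,np.round(w*1000,1),np.round(tost(w)*1000,1))
for v,uv,n in(('top',T(632,208),'platetop c'),('scene',S(193,318),'platetop c')):
    w=onz(d[v],uv,.09)[0]; print(n,v,np.round(w*1000,1),np.round(tost(w)*1000,1))
for v,uv,n in(('top',T(508,258),'cap'),('scene',S(276,228),'cap')):
    w=onz(d[v],uv,.095)[0]; print(n,v,np.round(w*1000,1),np.round(tost(w)*1000,1))
# overlays
def st(x,y,z): 
    q=R@(np.array([x,y])/1000)+t; return [q[0],q[1],z/1000]
for v,(x0,y0,x1,y1) in(('top',(190,150,380,280)),('scene',(175,175,365,315))):
    im=cv2.resize(cv2.imread(f'pics/{v}0.png')[y0:y1,x0:x1],None,fx=4,fy=4,interpolation=cv2.INTER_CUBIC)
    def pl(P,c):
        p=(proj(d[v],[st(*a) for a in P])-[x0,y0])*4+1.5
        cv2.polylines(im,[np.round(p).astype(np.int32)],True,c,1)
    pl([(-75,-245,30),(125,-245,30),(125,-8,30),(-75,-8,30)],(0,0,255))
    for dz in (33,50): pl([(-75,0,dz),(75,0,dz),(75,185,dz),(-75,185,dz)],(0,255,0))
    cv2.imwrite(f'pics/ov_{v}.png',im)
E
python3 fit0.py
```

```text
th 0.1951979457408628 t [ 0.50722399 -0.00420407]
top (125, -245, 30) [ 677.7 -219.3] res st mm [0.5 1. ]
top (-75, -245, 30) [ 479. -257.] res st mm [-1.7  2.5]
top (-75, -8, 30) [435.2 -24.3] res st mm [0.4 2.3]
top (95, -3, 64) [596.5  12.3] res st mm [-4.2  1.8]
scene (-75, -245, 30) [ 484.7 -259.8] res st mm [ 3.4 -1.4]
scene (125, -245, 30) [ 678.  -221.4] res st mm [ 0.4 -1.2]
scene (125, -8, 30) [630.1  11.1] res st mm [-1.5 -0.9]
scene (95, -3, 64) [604.4   7.7] res st mm [ 2.7 -4.2]
knob top [ 0.64094714 -0.06201164  0.1       ] [119.9712534  -82.64680017] 83.46961287237134 -0.30381829354863943
knob scene [ 0.6362885  -0.06124578  0.1       ] [115.54962907 -80.99189927] 80.65372655416786 -0.25762881259684206
tail+x top [ 565.3 -205.9   50. ] [  17.8 -209.1]
nose+x top [543.9 -42.2  50. ] [ 28.6 -44.4]
nose-x top [445.4 -46.9  50. ] [-69.  -29.9]
tail-x? top [ 470.8 -235.    50. ] [ -80.5 -219.4]
tail+x scene [ 569. -208.   50.] [  21.1 -211.9]
tail-x scene [ 479.2 -226.1   50. ] [ -70.6 -212.2]
nose+x scene [553.2 -40.4  50. ] [ 38.1 -44.4]
platetop c top [ 525.  -189.8   90. ] [ -18.5 -185.5]
platetop c scene [ 528.3 -192.5   90. ] [ -15.9 -188.8]
cap top [493.4 -88.7  95. ] [-29.9 -80.2]
cap scene [502.  -96.2  95. ] [-22.9 -89.2]
```

View pics/ov_top.png

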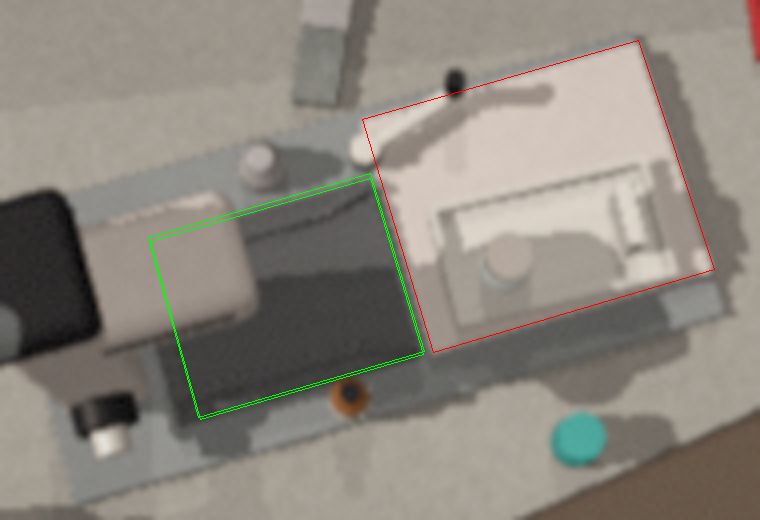

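View pics/ov_scene.png

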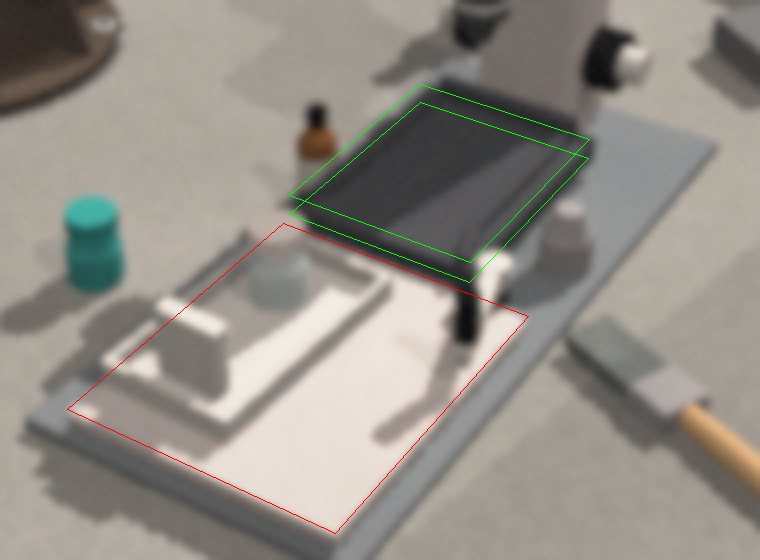

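```bash
python3 - <<'E'
import cv2,numpy as np
def c(n,x0,y0,x1,y1,f,o):
    a=cv2.imread(n)[y0:y1,x0:x1]; a=cv2.resize(a,None,fx=f,fy=f,interpolation=cv2.INTER_CUBIC)
    a=cv2.convertScaleAbs(a,alpha=1.4,beta=-70)
    for x in range(x0,x1,10): cv2.putText(a,str(x),((x-x0)*f,10),0,.4,(0,0,255),1);cv2.line(a,((x-x0)*f,0),((x-x0)*f,a.shape[0]),(0,0,120),1)
    for y in range(y0,y1,10): cv2.putText(a,str(y),(0,(y-y0)*f),0,.4,(0,0,255),1);cv2.line(a,(0,(y-y0)*f),(a.shape[1],(y-y0)*f),(0,0,120),1)
    cv2.imwrite(o,a)
c('pics/top0.png',295,180,375,240,10,'pics/z1.png'); c('pics/scene0.png',195,225,280,285,9,'pics/z2.png')
E
```

```text
(no output)
```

View pics/z1.png

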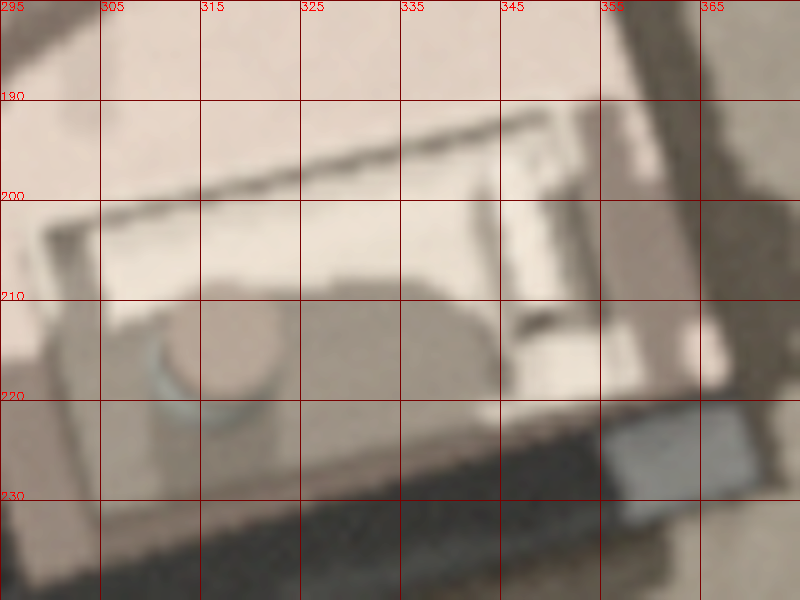

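View pics/z2.png

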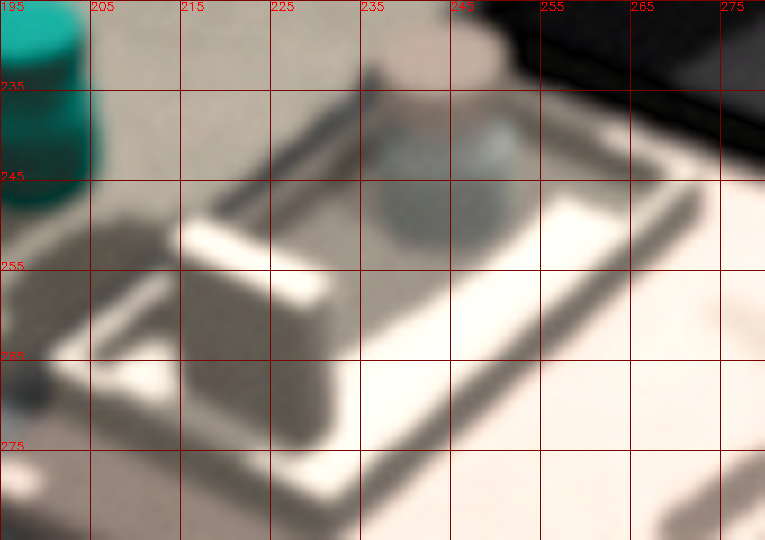

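```bash
cat > fit1.py <<'E'
import io,contextlib
with contextlib.redirect_stdout(io.StringIO()):
    from fit0 import *
C={'tail+x':(50,-90),'tail-x':(-50,-90),'nose+x':(50,90),'nose-x':(-50,90)}
P=[('scene',(201,264.5),'tail-x'),('scene',(231.5,280.5),'tail+x'),('scene',(273,245),'nose+x'),('scene',(236.5,232),'nose-x'),
('top',(350.5,190.5),'tail+x'),('top',(360,219),'tail-x'),('top',(299,203),'nose+x')]
for sel in ('scene','top','scenetop'):
    W=[];M=[];N=[]
    for v,uv,n in P:
        if v not in sel or (v=='top' and sel=='scene'): continue
        if sel=='top' and v!='top': continue
        W.append(tost(onz(d[v],uv,.05)[0])*1000);M.append(C[n]);N.append(v+n)
    W=np.array(W);M=np.array(M,float)
    a=W-W.mean(0);m=M-M.mean(0);H=m.T@a
    ph=np.arctan2(H[0,1]-H[1,0],H[0,0]+H[1,1]);r=np.array([[np.cos(ph),-np.sin(ph)],[np.sin(ph),np.cos(ph)]])
    o=W.mean(0)-r@M.mean(0)
    print(sel,'yaw',np.degrees(ph),'o',o,'plate st',o+r@[0,-60],'world',R@(o+r@[0,-60])/1000+t)
    for n,w,q in zip(N,W,M): print(n,np.round(w,1),np.round(r.T@(w-o)-q,1))
E
python3 fit1.py
```

```text
scene yaw -0.8027123190790572 o [ -17.70992407 -132.49157292] plate st [ -18.55049495 -192.48568464] world [ 0.52636045 -0.19663238]
scenetail-x [ -68.8 -212.9] [-0.   8.9]
scenetail+x [  31. -220.] [-0.   3.2]
scenenose+x [ 42.1 -46.5] [ 8.6 -3.1]
scenenose-x [-75.1 -50.7] [-8.5 -9. ]
top yaw -2.0820034770942364 o [ -24.94236493 -125.59850351] plate st [ -27.12215409 -185.55889476] world [ 0.51660805 -0.1914997 ]
toptail+x [  20.6 -212.9] [-1.3  4.4]
toptail-x [ -76.7 -213.5] [1.5 0.3]
topnose+x [ 28.  -42.1] [-0.2 -4.7]
scenetop yaw -1.4896404197533621 o [ -20.94470373 -129.60706947] plate st [ -22.50447579 -189.58679197] world [ 0.52191928 -0.19455546]
scenetail-x [ -68.8 -212.9] [4.3 5.5]
scenetail+x [  31. -220.] [4.3 1. ]
scenenose+x [ 42.1 -46.5] [10.8 -5.2]
scenenose-x [-75.1 -50.7] [ -6.2 -12.5]
toptail+x [  20.6 -212.9] [-6.3  7.8]
toptail-x [ -76.7 -213.5] [-3.5  4.7]
topnose+x [ 28.  -42.1] [-3.4 -1.3]
```

```bash
cat > tri.py <<'E'
from fit1 import *
def tri(a,b):
    o1,d1=ray(d['top'],a);o2,d2=ray(d['scene'],b);d1=d1[0]/np.linalg.norm(d1);d2=d2[0]/np.linalg.norm(d2)
    s=np.linalg.lstsq(np.c_[d1,-d2],o2-o1,rcond=None)[0]
    p=o1+d1*s[0];q=o2+d2*s[1];m=(p+q)/2
    return np.round(tost(m)*1000,1),round(m[2]*1000,1),'gap',round(np.linalg.norm(p-q)*1000,1)
print('---')
for n,a,b in[('plate',(347.6,203.5),(223,254.3)),('tail+x',(350.5,190.5),(231.5,280.5)),('tail-x',(360,219),(201,264.5)),('nose+x',(299,203),(273,245)),
 ('cap',(317,214.5),(244,231.5)),('knob',(303.5,169),(291.3,246)),('ledge1',(190+637/4,160),(258.6,308.7)),('ledge2',(190+712/4,218),(192.4,277.8))]: print(n,*tri(a,b))
E
python3 tri.py|sed -n '/---/,$p'
```

```text
---
plate [ -21.8 -183.8] 83.3 gap 3.3
tail+x [  23.7 -213.5] 41.2 gap 3.6
tail-x [ -73.9 -212. ] 46.8 gap 6.2
nose+x [ 33.3 -40.3] 41.7 gap 8.9
cap [-29.2 -81.1] 87.8 gap 2.6
knob [117.7 -82.8] 101.8 gap 1.2
ledge1 [ 124.8 -245.1] 27.6 gap 0.8
ledge2 [ -76.3 -243.2] 24.6 gap 3.4
```

```bash
cat >> h.py <<'E'
TH=0.1952; TT=np.array([0.5072,-0.0042])
RS=np.array([[np.cos(TH),-np.sin(TH)],[np.sin(TH),np.cos(TH)]])
def S2W(x,y,z): # station mm -> world m
    q=RS@np.array([x,y])/1000+TT; return np.array([q[0],q[1],z/1000])
def W2S(p): q=RS.T@(np.array(p)[:2]-TT)*1000; return np.array([q[0],q[1],p[2]*1000])
def ori(ys): # tool x at station yaw ys (rad), pointing down
    a=ys+TH; x=np.array([np.cos(a),np.sin(a),0]);z=np.array([0,0,-1.]);y=np.cross(z,x)
    from scipy.spatial.transform import Rotation
    return Rotation.from_matrix(np.c_[x,y,z]).as_rotvec()
def f(): return np.round(env.current_ft_force(),2)
def st(): print('t',round(env.current_time_s(),2),'tcp st',np.round(W2S(env.current_tcp_pos()),1),'F',f(),'M',np.round(env.current_wrist_torque(),2),'op',round(env.current_opening(),4))
Y0=-np.pi/2
E
python3 - <<'E'
from h import *
for n,p,y in[('pre',(-20,-187,200),Y0-.045),('grip',(-20,-187,129),Y0-.045),('lift',(0,-187,157),Y0),('home',(0,35,150),Y0)]+[('g%.2f'%a,(95-85*np.sin(a)+24*np.cos(a),-3-85*np.cos(a)-24*np.sin(a),143),-a) for a in(-.28,.2,.7,1.2,1.57)]:
    q=env.solve_ik(S2W(*p),ori(y)); print(n,S2W(*p),None if q is None else np.round(q,2))
st()
env.move_gripper(0.06,grip_force=30)
env.move_pose(S2W(-21,-186,200),ori(Y0-.045))
st()
s=snap('top','top1.png');snap('scene','scene1.png')
E
```

```text
pre [ 0.52385085 -0.19152792  0.2       ] [-0.4   0.48  1.91 -0.    0.75  1.02]
grip [ 0.52385085 -0.19152792  0.129     ] [-0.4   0.59  1.95 -0.    0.6   1.02]
lift [ 0.54347103 -0.18764866  0.157     ] [-0.39  0.56  1.9  -0.    0.68  0.99]
home [0.5004113  0.03013531 0.15      ] [-0.    0.5   2.07 -0.    0.57  1.38]
g-0.28 [ 0.66120745 -0.05331828  0.143     ] [-0.13  0.68  1.69  0.    0.78 -0.6 ]
g0.20 [ 0.62456946 -0.07383079  0.143     ] [-0.17  0.64  1.77 -0.    0.73 -0.16]
g0.70 [ 0.58087549 -0.0747218   0.143     ] [-0.18  0.6   1.88 -0.    0.67  0.33]
g1.20 [ 0.54210325 -0.05455573  0.143     ] [-0.16  0.56  1.97 -0.    0.61  0.85]
g1.57 [ 0.52227899 -0.0288103   0.143     ] [-0.11  0.53  2.02 -0.    0.58  1.26]
t 0.1 tcp st [-417.9 -542.4  303.3] F [-0.43 -0.9  -0.48] M [0.01 0.07 0.04] op 0.0854
t 2.43 tcp st [ -21.1 -186.8  200.2] F [ 1.38  0.   -0.35] M [ 0.02 -0.01 -0.02] op 0.06
```

```bash
python3 - <<'E'
import cv2,numpy as np
a=cv2.imread('pics/scene1.png')[130:310,150:350]; a=cv2.resize(a,None,fx=3.3,fy=3.3,interpolation=cv2.INTER_CUBIC);cv2.imwrite('pics/s1c.png',a)
a=cv2.imread('pics/top1.png')[100:340,180:400]; a=cv2.resize(a,None,fx=2.5,fy=2.5,interpolation=cv2.INTER_CUBIC);cv2.imwrite('pics/t1c.png',a)
E
```

```text
(no output)
```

View pics/s1c.png

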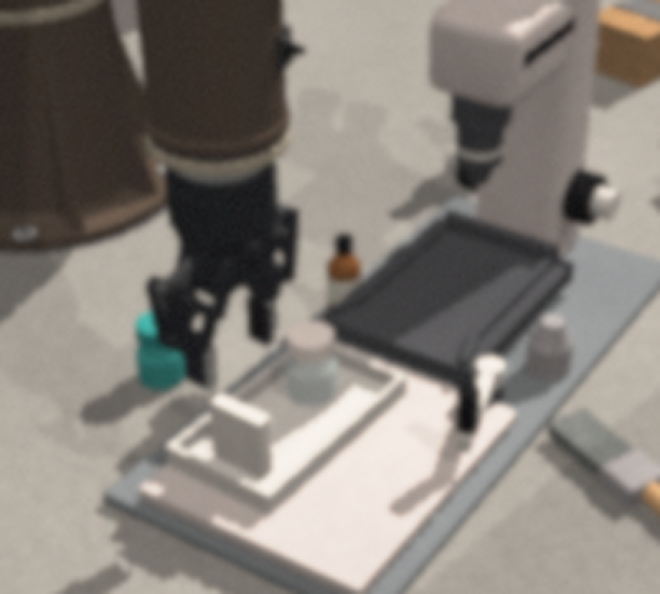

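View pics/t1c.png

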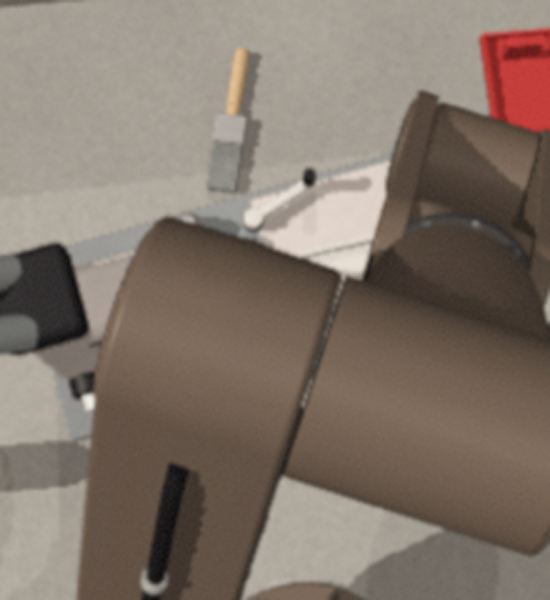

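```bash
python3 - <<'E'
from h import *
s=env.snapshot('scene')
for z in(.127,.14): print(np.round(W2S(onz(s,(220.8,238.5),z)[0]),1))
print(proj(s,[S2W(-21,-187,y) for y in (127,140)]))
env.servo_line(S2W(-21,-186,131),vel=0.1)
st()
snap('scene','scene2.png')
import cv2
a=cv2.imread('pics/scene2.png')[180:300,170:300]; cv2.imwrite('pics/s2c.png',cv2.resize(a,None,fx=5,fy=5,interpolation=cv2.INTER_CUBIC))
E
```

```text
[ -27.4 -178.9  127. ]
[ -16.2 -192.5  140. ]
[[220.882676   241.03427543]
 [220.60519443 236.70828085]]
t 3.42 tcp st [ -20.8 -186.2  131.3] F [ 0.02 -0.47  0.21] M [ 0.   -0.03 -0.01] op 0.06
```

View pics/s2c.png

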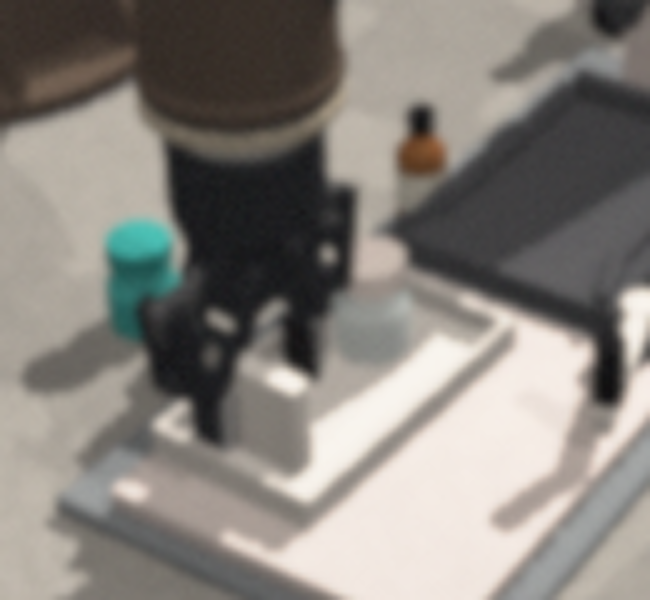

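```bash
python3 - <<'E'
from h import *
env.servo_line(S2W(-15,-187,129),vel=0.06)
for o in (.04,.032,.027,.023,.020,.018,.016,.014,.012):
    env.move_gripper(o,grip_force=20)
    print(o,round(env.current_opening(),4),f(),np.round(env.current_wrist_torque(),2),round(env.current_time_s(),2))
    if env.current_opening()>o+.001: break
st()
snap('scene','scene3.png')
import cv2
a=cv2.imread('pics/scene3.png')[180:300,170:300]; cv2.imwrite('pics/s3c.png',cv2.resize(a,None,fx=5,fy=5,interpolation=cv2.INTER_CUBIC))
E
```

```text
0.04 0.0398 [-1.05  0.66 -0.04] [-0.05  0.03 -0.04] 4.07
0.032 0.0319 [-0.17 -0.4  -0.03] [ 0.02  0.03 -0.05] 4.32
0.027 0.0272 [ 0.86 -0.09 -0.3 ] [0.05 0.05 0.01] 4.54
0.023 0.0231 [-0.49  0.07 -0.02] [-0.02  0.   -0.03] 4.76
0.02 0.0198 [ 0.13  0.84 -0.17] [-0.02  0.03  0.01] 4.97
0.018 0.018 [ 0.02 -0.52 -0.35] [-0.03 -0.    0.03] 5.19
0.016 0.016 [-0.23  2.03  0.94] [ 0.46  0.03 -0.02] 5.41
0.014 0.0142 [-0.98  5.08  3.47] [ 0.81  0.08 -0.01] 5.62
0.012 0.0138 [-0.32  4.67  3.82] [ 0.83  0.15 -0.13] 5.84
t 5.84 tcp st [ -15.  -186.9  129. ] F [-0.32  4.67  3.82] M [ 0.83  0.15 -0.13] op 0.0138
```

View pics/s3c.png

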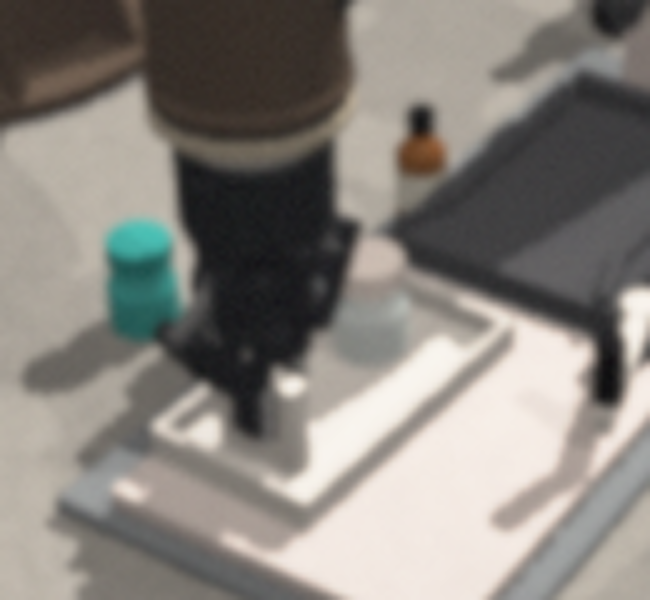

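```bash
python3 - <<'E'
from h import *
env.move_gripper(0.008,grip_force=60); st()
env.move_gripper(0.008,grip_force=110); st()
for z in(131,134,140):
    env.servo_line(S2W(-15,-187,z),vel=0.02); st()
env.servo_line(S2W(-15,-187,156),vel=0.04); st()
for n in('scene','top'): snap(n,n+'4.png')
import cv2
a=cv2.imread('pics/scene4.png')[160:300,170:310]; cv2.imwrite('pics/s4c.png',cv2.resize(a,None,fx=4.2,fy=4.2,interpolation=cv2.INTER_CUBIC))
E
```

```text
t 6.11 tcp st [ -15.  -186.9  129.2] F [-1.6   4.67  6.79] M [ 0.78  0.13 -0.08] op 0.0131
t 6.33 tcp st [ -15.  -187.   129.3] F [-1.02  5.4   7.85] M [ 0.78  0.19 -0.1 ] op 0.0126
t 6.58 tcp st [ -15.1 -187.2  130.9] F [-0.45 -0.55 -6.06] M [-0.38 -0.12  0.01] op 0.0125
t 6.88 tcp st [ -15.  -187.1  134.1] F [-0.46 -0.61 -6.57] M [-0.33 -0.07 -0.03] op 0.0128
t 7.33 tcp st [ -14.9 -187.   140.2] F [-0.19 -0.79 -6.16] M [-0.38 -0.11 -0.02] op 0.0128
t 7.88 tcp st [ -14.9 -187.   156.2] F [-0.32  0.26 -5.66] M [-0.32 -0.09  0.01] op 0.0126
```

View pics/s4c.png

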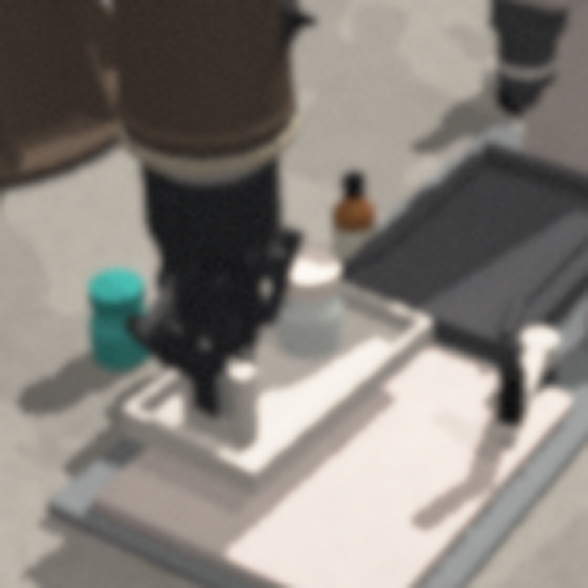

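```bash
python3 - <<'E'
from h import *
F=[];M=[]
for i in range(12):
    env.hold(.03);F.append(env.current_ft_force());M.append(env.current_wrist_torque())
F=np.mean(F,0);M=np.mean(M,0);Ms=RS.T@M[:2];print(F,M,'Mst',Ms,'COM rel st mm x',Ms[1]/-F[2]*-1000*-1,'y',Ms[0]/F[2]*1000)
s=env.snapshot('scene');p=W2S(env.current_tcp_pos());print(p)
a=-.045;r=np.array([[np.cos(a),-np.sin(a)],[np.sin(a),np.cos(a)]])
for e in(-5,0,5):
  for n,c in(('tail-x',(-50,-30)),('tail+x',(50,-30)),('nose+x',(50,150)),('nose-x',(-50,150))):
    q=p[:2]+r@np.array([c[0]+e,c[1]]); print(e,n,np.round(proj(s,[S2W(q[0],q[1],50+p[2]-129)])[0],1))
img=s['pixels'][:,:,::-1]
x0,y0,x1,y1,k=190,215,285,285,8
a=cv2.convertScaleAbs(cv2.resize(img[y0:y1,x0:x1],None,fx=k,fy=k,interpolation=cv2.INTER_CUBIC),alpha=1.4,beta=-70)
for x in range(x0,x1,10): cv2.putText(a,str(x),((x-x0)*k,10),0,.4,(0,0,255),1);cv2.line(a,((x-x0)*k,0),((x-x0)*k,a.shape[0]),(0,0,120),1)
for y in range(y0,y1,5): cv2.putText(a,str(y),(0,(y-y0)*k),0,.4,(0,0,255),1);cv2.line(a,(0,(y-y0)*k),(a.shape[1],(y-y0)*k),(0,0,120),1)
cv2.imwrite('pics/z4.png',a)
E
```

```text
[-0.02824439  0.04098037 -6.65620643] [-0.3447206  -0.09270682 -0.01280595] Mst [-0.35615565 -0.02408326] COM rel st mm x -3.618166296157177 y 53.507302127755636
[ -15.02223803 -186.99026972  155.94813546]
-5 tail-x [199.  256.2]
-5 tail+x [230.5 271.4]
-5 nose+x [272.9 234.9]
-5 nose-x [243.  222.6]
0 tail-x [200.5 256.9]
0 tail+x [232.1 272.2]
0 nose+x [274.4 235.6]
0 nose-x [244.5 223.2]
5 tail-x [202.  257.6]
5 tail+x [233.8 273. ]
5 nose+x [276.  236.2]
5 nose-x [245.9 223.8]
```

View pics/z4.png

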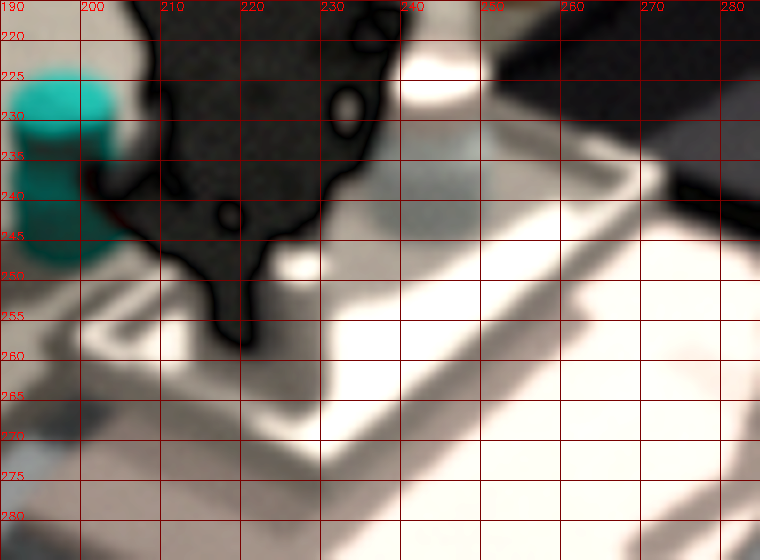

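```bash
python3 - <<'E'
from h import *
env.servo_line(S2W(-15,-187,161),vel=0.03)
env.servo_line(S2W(4,-170,161),frame=ori(Y0),vel=0.05); st()
env.servo_line(S2W(4,-135,161),vel=0.06); st()
env.hold(.2)
def rd(n=4):
    F=[];M=[]
    for i in range(n):
        env.hold(.015);F.append(env.current_ft_force());M.append(env.current_wrist_torque())
    F=np.mean(F,0);M=np.mean(M,0); return np.r_[RS.T@F[:2],F[2]],np.r_[RS.T@M[:2],M[2]]
b=rd(8);print('base',np.round(b[0],2),np.round(b[1],3))
s=snap('scene','scene5.png');snap('top','top5.png')
z=161
while z>130:
    z-=1; env.servo_line(S2W(4,-135,z),vel=0.02); r=rd()
    dF=r[0]-b[0];dM=r[1]-b[1]
    print(z,np.round(dF,2),np.round(dM,3))
    if dF[2]>2 or abs(dM[0])>.25: break
st()
a=cv2.imread('pics/scene5.png')[150:290,190:340]; cv2.imwrite('pics/s5c.png',cv2.resize(a,None,fx=4.2,fy=4.2,interpolation=cv2.INTER_CUBIC))
E
```

```text
t 9.4 tcp st [   4.  -169.8  160.9] F [ 0.73 -0.11 -5.49] M [-0.32 -0.1   0.01] op 0.0127
t 10.13 tcp st [   4.2 -135.   161.1] F [ 0.6  -0.26 -6.13] M [-0.36 -0.05 -0.04] op 0.0126
base [ 0.34 -0.36 -5.8 ] [-0.366 -0.02  -0.018]
160 [-0.54  0.28 -0.42] [-0.029  0.002  0.029]
159 [-0.83  0.45 -0.35] [ 0.023 -0.014 -0.004]
158 [-0.28  0.67 -0.19] [-0.012 -0.036  0.001]
157 [-0.48  0.48  0.14] [ 0.026 -0.041  0.028]
156 [-0.47 -0.05 -0.25] [-0.003 -0.018  0.027]
155 [-0.65  0.17  0.19] [-0.009 -0.026 -0.001]
154 [-0.7   0.11 -0.69] [-0.005 -0.012  0.024]
153 [-0.37  1.02 -0.22] [ 0.007 -0.041  0.014]
152 [-0.28  0.72 -0.4 ] [-0.023 -0.007  0.005]
151 [-0.49  0.38 -0.68] [ 0.002 -0.011  0.035]
150 [-0.37  0.13 -0.45] [ 0.011 -0.016  0.039]
149 [-0.41  0.42 -0.22] [-0.002 -0.025  0.046]
148 [-0.57  0.61 -0.32] [ 0.009 -0.01   0.029]
147 [-0.34  0.59 -0.23] [ 0.005 -0.012  0.017]
146 [-0.1   0.52 -0.1 ] [ 0.006 -0.009  0.005]
145 [-0.25  0.44 -0.21] [ 0.017 -0.028  0.021]
144 [-0.5  -0.94  3.75] [0.242 0.019 0.035]
t 15.95 tcp st [   4.1 -135.1  144.1] F [-0.11 -1.57 -1.52] M [-0.14 -0.    0.01] op 0.0125
```

View pics/s5c.png

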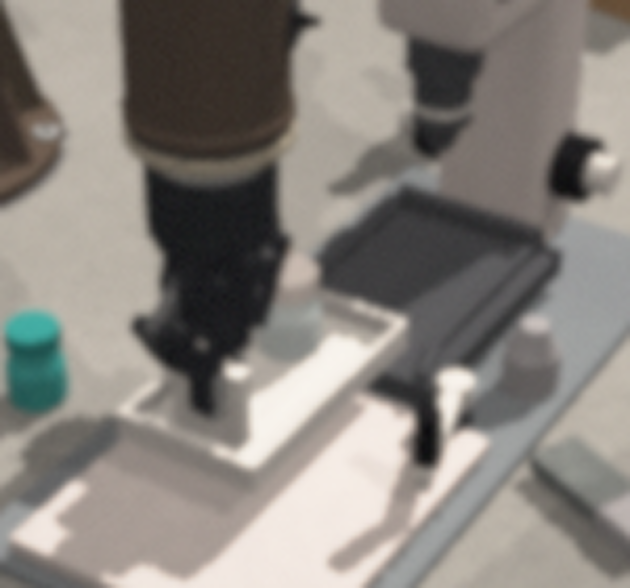

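```bash
python3 - <<'E'
from h import *
s=snap('scene','scene6.png');t=snap('top','top6.png')
img=s['pixels'][:,:,::-1]
x0,y0,x1,y1,k=240,180,330,255,8
a=cv2.convertScaleAbs(cv2.resize(img[y0:y1,x0:x1],None,fx=k,fy=k,interpolation=cv2.INTER_CUBIC),alpha=1.6,beta=0)
def pl(P,c):
    p=(proj(s,[S2W(*q) for q in P])-[x0,y0])*k+k/2
    cv2.polylines(a,[np.round(p).astype(np.int32)],False,c,1)
for h in(0,8):
  for sx in(-1,1): pl([(sx*58,3,44+h),(sx*52.5,40,44+h),(sx*52.5,185,44+h)],(0,255,0) if h else (0,0,255))
cv2.imwrite('pics/z6.png',a)
b=t['pixels'][:,:,::-1][140:290,180:380];cv2.imwrite('pics/t6.png',cv2.resize(b,None,fx=3.8,fy=3.8,interpolation=cv2.INTER_CUBIC))
E
```

```text
(no output)
```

View pics/z6.png

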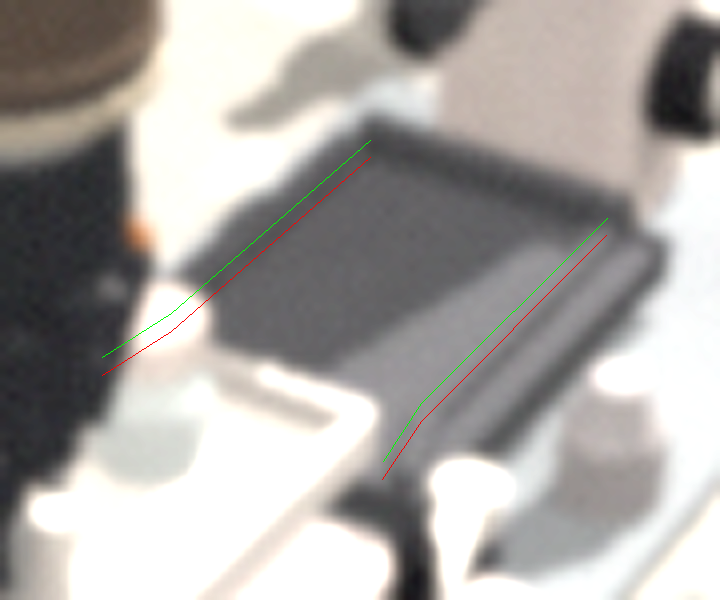

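View pics/t6.png

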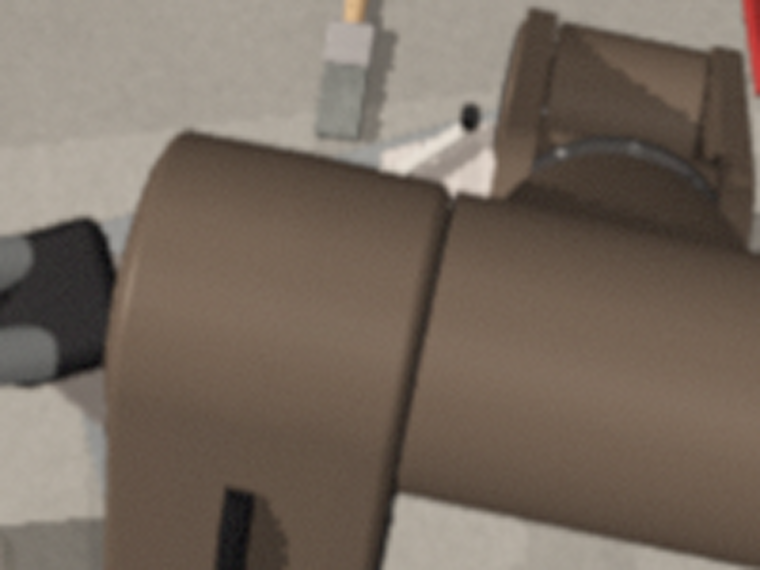

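```bash
cat > z7.py <<'E'
from h import *
import pickle
s=pickle.load(open('s0.pkl','rb'))['scene']
s=env.snapshot('scene')
img=s['pixels'][:,:,::-1]
x0,y0,x1,y1,k=255,185,330,255,8
out=[]
for Z in(36,44):
    a=cv2.convertScaleAbs(cv2.resize(img[y0:y1,x0:x1],None,fx=k,fy=k,interpolation=cv2.INTER_CUBIC),alpha=1.4,beta=0)
    def pl(P,c):
        p=(proj(s,[S2W(*q) for q in P])-[x0,y0])*k+k/2
        cv2.polylines(a,[np.round(p).astype(np.int32)],False,c,1)
    pl([(75,0,12),(75,0,Z),(75,190,Z)],(255,0,0)); pl([(-75,0,Z),(75,0,Z)],(255,0,0))
    pl([(52.5,40,Z),(52.5,185,Z),(-52.5,185,Z),(-52.5,40,Z)],(0,0,255)); pl([(52.5,40,Z+8),(52.5,185,Z+8)],(0,255,0));pl([(-75,185,Z+16),(75,185,Z+16)],(0,255,255))
    pl([(-75,40,Z+8),(-75,185,Z+8)],(0,255,0)); 
    pl([(75,40,Z+8),(75,185,Z+8)],(0,255,0)); 
    out.append(a)
cv2.imwrite('pics/z7a.png',out[0]);cv2.imwrite('pics/z7b.png',out[1])
E
python3 z7.py
```

```text
(no output)
```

View pics/z7a.png

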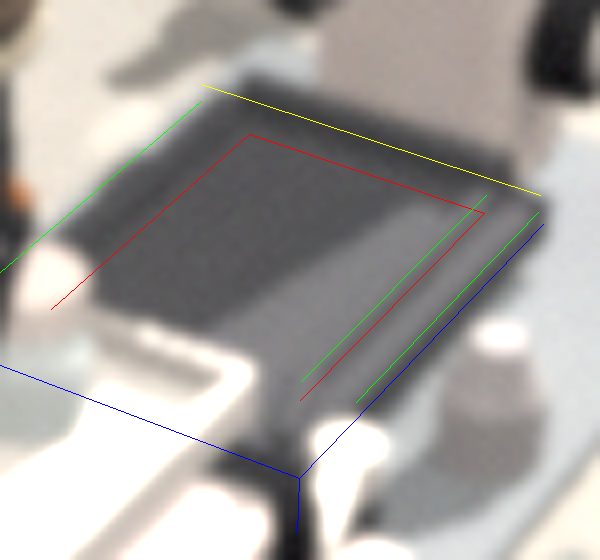

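View pics/z7b.png

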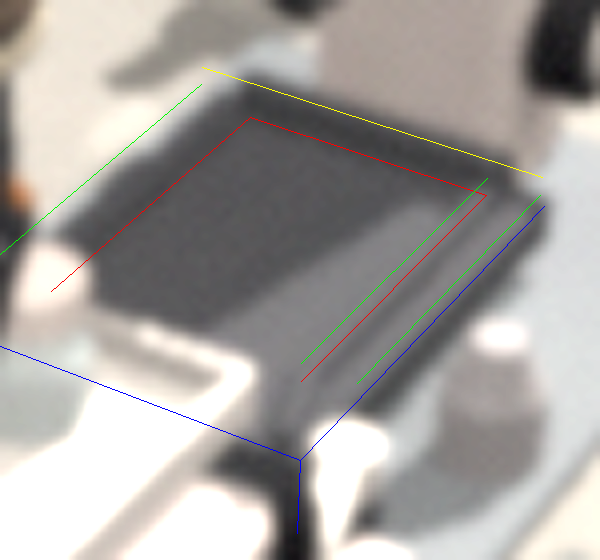

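```bash
cat >> h.py <<'E'
def rd(n=4):
    F=[];M=[]
    for i in range(n):
        env.hold(.015);F.append(env.current_ft_force());M.append(env.current_wrist_torque())
    F=np.mean(F,0);M=np.mean(M,0); return np.r_[RS.T@F[:2],F[2]],np.r_[RS.T@M[:2],M[2]]
B=(np.array([-.1,0,-6.1]),np.array([-.36,-.035,0]))
E
python3 - <<'E'
from h import *
r=rd(12);print(np.round(r[0]-B[0],2),np.round(r[1]-B[1],3))
env.servo_line(S2W(4,-135,143.3),vel=0.02)
r=rd(12);print(np.round(r[0]-B[0],2),np.round(r[1]-B[1],3));st()
E
```

```text
[ 0.26 -1.84  4.63] [0.232 0.024 0.038]
[-0.14 -4.76  8.77] [0.241 0.087 0.054]
t 16.75 tcp st [   4.2 -135.2  143.5] F [ 0.55 -5.62  2.5 ] M [-0.17  0.05  0.1 ] op 0.0128
```

```bash
cat > slide.py <<'E'
from h import *
import sys
def slide(x,y,z,yend,step=8,vel=.06,fy=-5,n=3):
    while y<yend-1e-6:
        y=min(y+step,yend)
        env.servo_line(S2W(x,y,z),vel=vel)
        r=rd(n);dF=r[0]-B[0];dM=r[1]-B[1]
        print('%.1f %.1f %.1f'%(x,y,z),np.round(dF,1),np.round(dM,2),round(env.current_time_s(),1))
        if abs(dF[0])>1.5: x+=np.clip(dF[0]*.3,-1.2,1.2)
        if dF[1]<fy: print('stop Fy'); break
        if dF[2]>5: z+=.4
        if abs(dF[0])>10: print('stop Fx'); break
    return x,y,z
E
python3 - <<'E'
from slide import *
env.servo_line(S2W(4,-135,145.5),vel=.03)
print(slide(4,-135,145.5,-55))
st();snap('scene','scene8.png')
a=cv2.imread('pics/scene8.png')[130:290,190:350]; cv2.imwrite('pics/s8c.png',cv2.resize(a,None,fx=3.7,fy=3.7,interpolation=cv2.INTER_CUBIC))
E
```

```text
4.0 -127.0 145.5 [ 0.1 -0.4 -0. ] [-0.02 -0.03  0.  ] 17.3
4.0 -119.0 145.5 [ 0.3 -0.2  0.7] [-0.01 -0.03  0.01] 17.7
4.0 -111.0 145.5 [ 0.  -1.   0.4] [ 0.   -0.02 -0.03] 18.0
4.0 -103.0 145.5 [ 0.3 -0.3 -0.2] [-0.01 -0.   -0.01] 18.3
4.0 -95.0 145.5 [-0.1  0.   0.1] [-0.04  0.06  0.02] 18.7
4.0 -87.0 145.5 [ 0.4 -0.4 -0.4] [-0.04  0.01 -0.02] 19.0
4.0 -79.0 145.5 [ 0.3  0.1 -0.3] [ 0.   -0.03 -0.01] 19.3
4.0 -71.0 145.5 [-0.   0.4  0. ] [-0.01 -0.    0.02] 19.7
4.0 -63.0 145.5 [-0.1  0.2  0.1] [-0.05 -0.01 -0.  ] 20.0
4.0 -55.0 145.5 [ 0.2 -0.1 -0.2] [-0.01 -0.   -0.  ] 20.3
(4, -55, 145.5)
t 20.33 tcp st [  4.  -54.8 145.5] F [-0.   -0.37 -6.71] M [-0.37 -0.16 -0.02] op 0.0127
```

View pics/s8c.png

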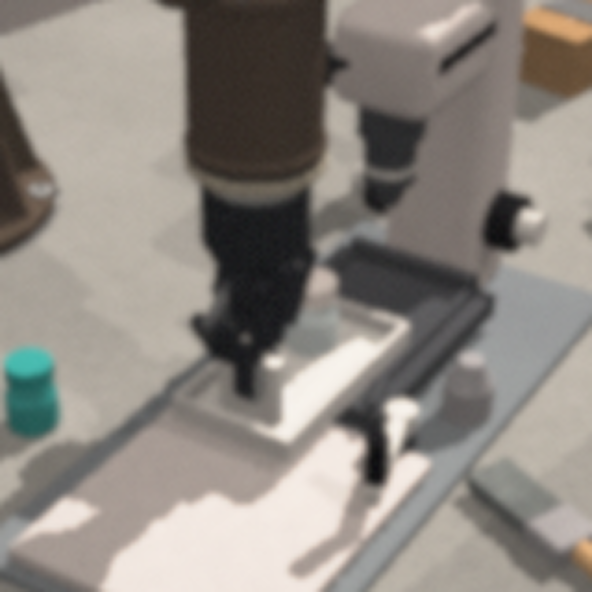

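```bash
python3 - <<'E'
from slide import *
print(slide(4,-55,145.5,17,n=2))
st();snap('scene','scene9.png')
a=cv2.imread('pics/scene9.png')[110:290,190:370]; cv2.imwrite('pics/s9c.png',cv2.resize(a,None,fx=3.3,fy=3.3,interpolation=cv2.INTER_CUBIC))
E
```

```text
4.0 -47.0 145.5 [-0.1 -0.1  0.3] [-0.01 -0.02  0.01] 20.7
4.0 -39.0 145.5 [-0.1  0.1 -0.1] [-0.03 -0.01  0.  ] 21.0
4.0 -31.0 145.5 [ 0.1 -0.9  0.4] [-0.01  0.   -0.04] 21.3
4.0 -23.0 145.5 [0.3 0.1 0.3] [-0.04 -0.    0.04] 21.6
4.0 -15.0 145.5 [ 0.2 -0.   0.8] [-0.02 -0.02  0.01] 22.0
4.0 -7.0 145.5 [ 0.5 -0.3 -0.2] [-0.02  0.01 -0.  ] 22.3
4.0 1.0 145.5 [ 0.  -0.4 -0.2] [-0.03 -0.01  0.05] 22.6
4.0 9.0 145.5 [0.3 0.4 0.7] [-0.01 -0.02  0.  ] 22.9
4.0 17.0 145.5 [-0.  -0.1 -0.2] [-0.04 -0.01  0.04] 23.2
(4, 17, 145.5)
t 23.23 tcp st [  4.   17.3 145.5] F [-0.15  0.07 -6.78] M [-0.38 -0.12  0.04] op 0.0125
```

View pics/s9c.png

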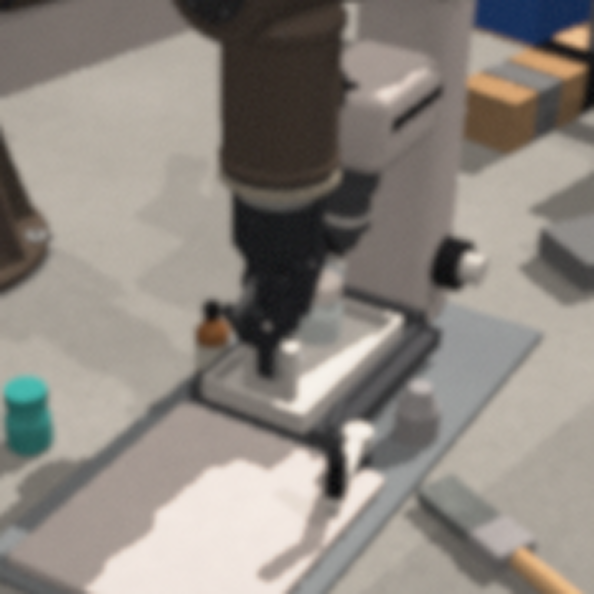

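```bash
python3 - <<'E'
from slide import *
print(slide(4,17,145.5,28,step=5.5,vel=.03,n=2))
z=145.5
while z>134:
    z-=.5; env.servo_line(S2W(4,28,z),vel=.02); r=rd(2); dF=r[0]-B[0];dM=r[1]-B[1]
    print(z,np.round(dF,1),np.round(dM,2))
    if dF[2]>2: break
st()
E
```

```text
4.0 22.5 145.5 [ 0.5 -0.2 -0.3] [-0.01 -0.03  0.01] 23.6
4.0 28.0 145.5 [ 0.4  0.5 -0.5] [-0.02 -0.04  0.03] 24.0
(4, 28.0, 145.5)
145.0 [ 0.  -0.3 -0.2] [-0.    0.03  0.03]
144.5 [ 1.  -0.8  2. ] [0.06 0.06 0.02]
144.0 [-1.8 -1.9 10.4] [0.18 0.36 0.04]
t 24.87 tcp st [  4.1  27.9 144.2] F [-2.11 -2.06  5.37] M [-0.22  0.29  0.05] op 0.0126
```

```bash
python3 - <<'E'
from slide import *
env.servo_line(S2W(4,28,144.6),vel=.02)
print(slide(4,28,144.6,44,step=1,vel=.03,n=2,fy=-6))
r=rd(6);print(np.round(r[0]-B[0],1),np.round(r[1]-B[1],2));st()
snap('scene','scene10.png')
a=cv2.imread('pics/scene10.png')[160:270,230:350]; cv2.imwrite('pics/s10c.png',cv2.resize(a,None,fx=5,fy=5,interpolation=cv2.INTER_CUBIC))
E
```

```text
4.0 29.0 144.6 [0.9 0.3 1.8] [ 0.22 -0.04 -0.08] 25.4
4.0 30.0 144.6 [0.2 0.4 0.7] [ 0.23 -0.02 -0.01] 25.7
4.0 31.0 144.6 [-0.3  0.8  1.4] [ 0.15 -0.01  0.01] 26.0
4.0 32.0 144.6 [0.9 0.9 0.6] [ 0.22 -0.   -0.06] 26.2
4.0 33.0 144.6 [0.7 0.4 0.7] [ 0.23  0.01 -0.02] 26.5
4.0 34.0 144.6 [0.6 0.5 1.7] [ 0.27  0.   -0.05] 26.8
4.0 35.0 144.6 [0.7 0.  1. ] [ 0.21 -0.01 -0.04] 27.1
4.0 36.0 144.6 [ -0.9 -11.2   3.4] [-1.52  0.16  0.05] 27.4
stop Fy
(4, 36, 144.6)
[ -0.9 -10.3   3.4] [-1.51  0.19  0.11]
t 27.48 tcp st [  4.3  35.3 144.8] F [ 0.95 -9.99 -3.34] M [-1.84 -0.24  0.18] op 0.0125
```

View pics/s10c.png

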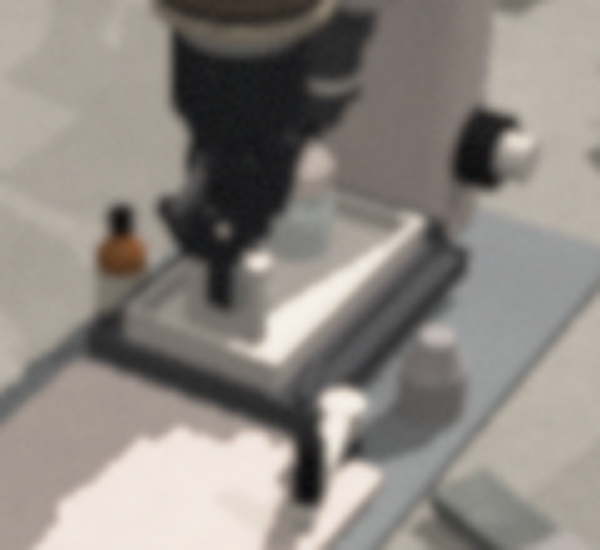

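```bash
python3 - <<'E'
from slide import *
env.servo_line(S2W(4,35.8,144.1),vel=.02);st()
for o,g in((.0128,60),(.0128,20),(.0145,20),(.016,20),(.02,20),(.034,20)):
    env.move_gripper(o,grip_force=g);st()
snap('scene','scene11.png')
env.servo_line(S2W(4,35.8,190),vel=.1)
env.servo_line(S2W(40,-90,200),vel=.2)
st();s=snap('scene','scene12.png');snap('top','top12.png')
a=cv2.imread('pics/scene12.png')[130:280,230:380]; cv2.imwrite('pics/s12c.png',cv2.resize(a,None,fx=4,fy=4,interpolation=cv2.INTER_CUBIC))
E
```

```text
t 27.78 tcp st [  4.3  35.2 144.3] F [ 0.85 -8.53 -1.43] M [-1.42 -0.07  0.09] op 0.0123
t 28.0 tcp st [  4.3  35.2 144.3] F [ 0.52 -9.45 -1.43] M [-1.41 -0.14  0.15] op 0.013
t 28.22 tcp st [  4.3  35.2 144.3] F [ 0.49 -8.77 -1.31] M [-1.39 -0.09  0.09] op 0.013
t 28.43 tcp st [  4.3  35.4 144.3] F [ 1.09 -6.51 -0.79] M [-1.04 -0.12  0.01] op 0.0144
t 28.65 tcp st [  4.1  35.9 144.2] F [ 0.04 -0.1  -0.  ] M [ 0.    0.02 -0.04] op 0.0159
t 28.87 tcp st [  4.   35.9 144.1] F [-0.55 -0.28 -0.45] M [-0.   -0.03 -0.01] op 0.02
t 29.16 tcp st [  4.   35.8 144.1] F [-0.2  -0.45 -0.51] M [-0.01  0.04 -0.02] op 0.0339
t 30.62 tcp st [ 39.3 -89.1 199.4] F [-1.25 -0.4   0.22] M [0.01 0.04 0.03] op 0.0343
```

View pics/s12c.png

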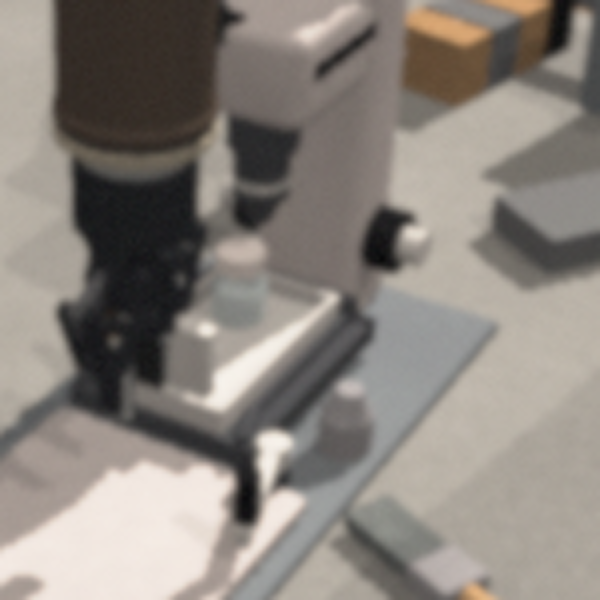

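View pics/top12.png

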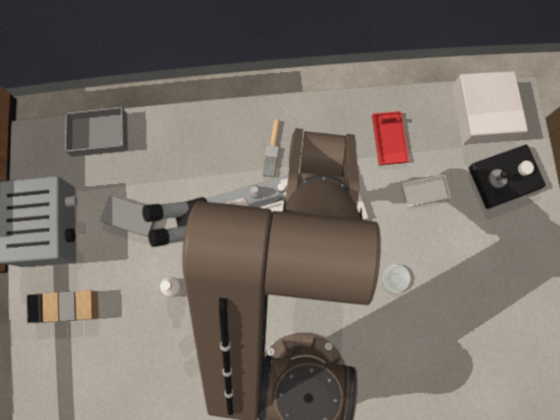

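```bash
cat > gate.py <<'E'
from h import *
KZ=145
def pose(a,d): # tool pose for knob angle a, tool centre d mm behind knob centre
    kx,ky=95-85*np.sin(a),-3-85*np.cos(a)
    return S2W(kx+d*np.cos(a),ky-d*np.sin(a),KZ),ori(-a)
def tang(a,F): # F station; force on tool opposing motion
    return -(F[0]*-np.cos(a)+F[1]*np.sin(a)), F[0]*-np.sin(a)+F[1]*-np.cos(a)
E
python3 - <<'E'
from gate import *
env.move_gripper(0.0,grip_force=20)
a=-.277
p,o=pose(a,38); p2=p.copy();p2[2]=.2
env.move_pose(p2,o); st()
env.servo_line(p,vel=.12); env.hold(.1);b=rd(5)[0];print(b)
for d in(34,31,28,26,25,24,23,22):
    p,o=pose(a,d);env.servo_line(p,vel=.04);F=rd(2)[0]-b;T=tang(a,F);print(d,np.round(T,1))
    if T[0]>.7: break
st();snap('scene','scene13.png')
im=cv2.imread('pics/scene13.png')[150:300,220:370]; cv2.imwrite('pics/s13c.png',cv2.resize(im,None,fx=4,fy=4,interpolation=cv2.INTER_CUBIC))
E
```

```text
t 32.76 tcp st [154.6 -74.4 200. ] F [0.85 0.26 0.52] M [ 0.    0.08 -0.01] op 0.0003
[-0.35600837  0.22923864 -0.15798131]
34 [0.9 0.3]
t 33.83 tcp st [150.8 -75.5 145.3] F [-0.1   0.91  0.09] M [0.   0.02 0.03] op -0.0001
```

View pics/s13c.png

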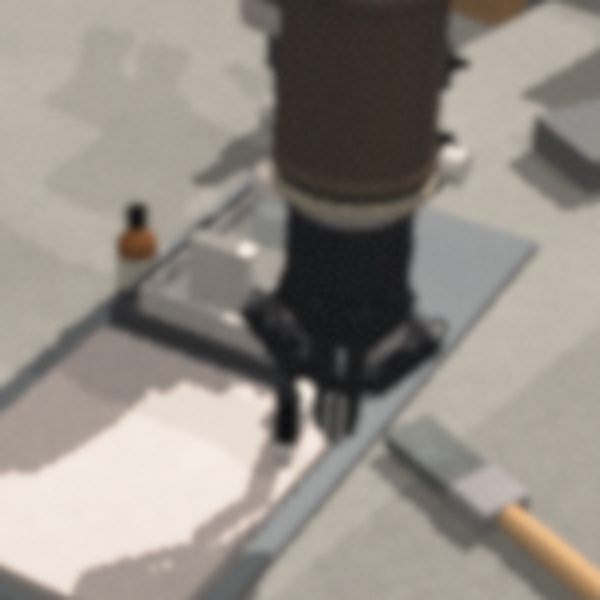

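```bash
python3 - <<'E'
from gate import *
b=rd(4)[0]
p,o=pose(-.277,27);env.servo_line(p,vel=.04)
a=-.277;d=23.5
while a<1.45:
    p,o=pose(a,d);env.servo_line(p,frame=o,vel=.07);F=rd(1)[0]-b;T=tang(a,F)
    print('%.2f'%a,np.round(T,1),end=' ')
    if abs(T[0])>9 or abs(T[1])>9: print('STOP');break
    a+=.12
st();snap('scene','scene14.png')
im=cv2.imread('pics/scene14.png')[150:300,220:370]; cv2.imwrite('pics/s14c.png',cv2.resize(im,None,fx=4,fy=4,interpolation=cv2.INTER_CUBIC))
E
```

```text
-0.28 [-0.1 -0.4] -0.16 [0.1 0.1] -0.04 [ 0.3 -0.2] 0.08 [0.1 0.5] 0.20 [0.1 1.1] 0.32 [0.3 0.3] 0.44 [ 0.4 -0.6] 0.56 [0.4 0.5] 0.68 [0.2 0.4] 0.80 [ 0.5 -0.3] 0.92 [-0.3  0.3] 1.04 [0.3 0. ] 1.16 [ 0.1 -0.5] 1.28 [1.  0.2] 1.40 [-0.8 -0.1] t 38.98 tcp st [ 15.5 -40.7 145.1] F [-0.23  0.91  0.44] M [-0.01  0.06 -0.02] op -0.0003
```

View pics/s14c.png

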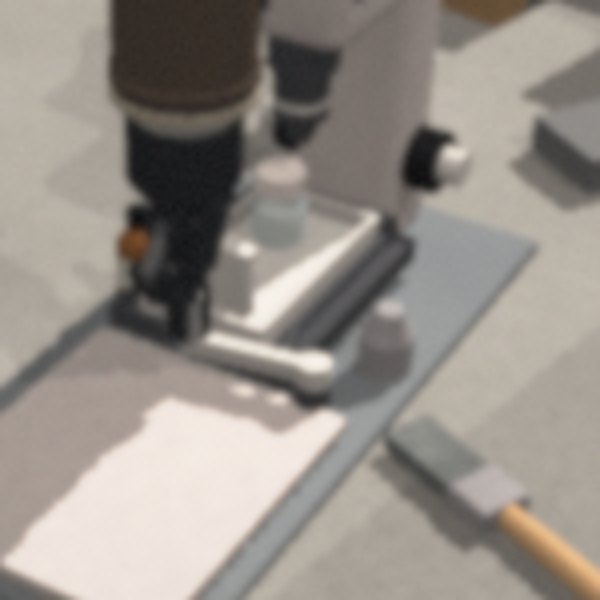

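```bash
python3 - <<'E'
from gate import *
b=rd(4)[0]
for a,d in[(1.48,23.5),(1.53,23.5),(1.571,23.5)]+[(1.571,23.5-.7*i) for i in range(1,16)]:
    p,o=pose(a,d);env.servo_line(p,frame=o,vel=.03);F=rd(2)[0]-b;T=tang(a,F)
    print('%.2f %.1f'%(a,d),np.round(T,1),end=' ')
    if T[0]>6: print('STOP');break
st()
env.hold(.2);st();snap('scene','scene15.png')
im=cv2.imread('pics/scene15.png')[150:270,220:340]; cv2.imwrite('pics/s15c.png',cv2.resize(im,None,fx=5,fy=5,interpolation=cv2.INTER_CUBIC))
E
```

```text
1.48 23.5 [-0.6 -0.3] 1.53 23.5 [-0.5  0.2] 1.57 23.5 [-0.2  0.1] 1.57 22.8 [ 4.5 -0.3] 1.57 22.1 [9.3 1.4] STOP
t 40.7 tcp st [ 10.1 -25.8 145.1] F [ 0.26 -9.67  0.51] M [-1.55 -0.07 -0.02] op -0.0002
t 40.9 tcp st [ 10.1 -25.8 145.1] F [ -0.14 -10.25  -0.9 ] M [-1.54 -0.09 -0.03] op 0.0001
```

View pics/s15c.png

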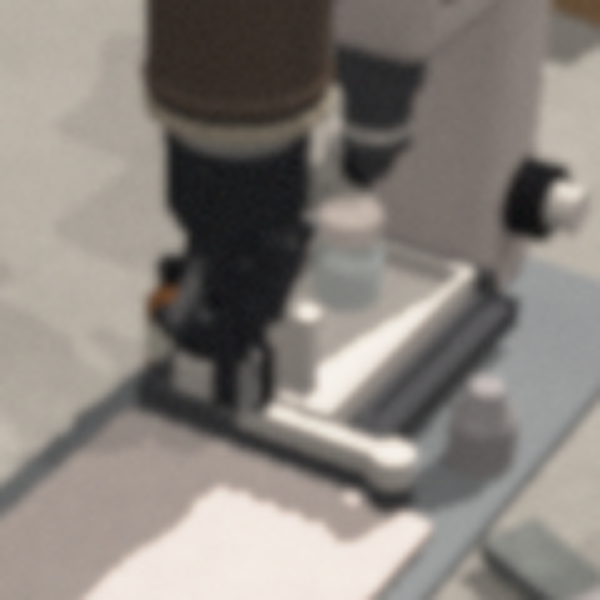

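```bash
python3 - <<'E'
from gate import *
p,o=pose(1.571,45);env.servo_line(p,vel=.06)
p[2]=.22;env.servo_line(p,vel=.15)
env.move_pose(S2W(-20,-300,300),ori(Y0))
env.hold(.2);st()
for n in('scene','top'): snap(n,n+'16.png')
im=cv2.imread('pics/scene16.png')[150:270,220:340]; cv2.imwrite('pics/s16c.png',cv2.resize(im,None,fx=5,fy=5,interpolation=cv2.INTER_CUBIC))
im=cv2.imread('pics/top16.png')[150:270,190:350]; cv2.imwrite('pics/t16c.png',cv2.resize(im,None,fx=4.5,fy=4.5,interpolation=cv2.INTER_CUBIC))
E
```

```text
t 43.37 tcp st [ -19.6 -298.6  299.6] F [ 0.7  -0.91 -0.11] M [0.04 0.05 0.  ] op -0.0
```

View pics/s16c.png

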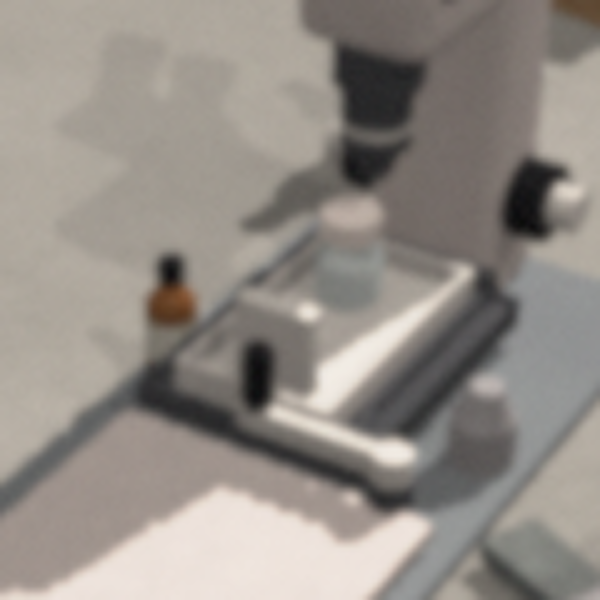

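View pics/t16c.png

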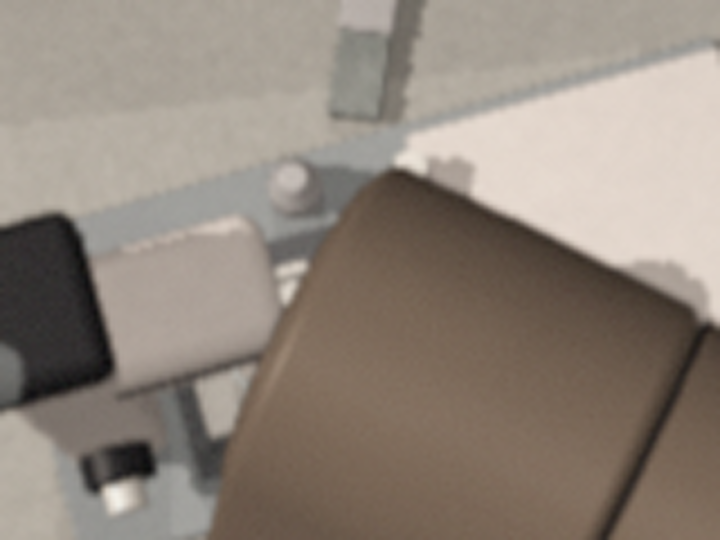

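```bash
python3 - <<'E'
from h import *
s=env.snapshot('scene')
print(W2S(onz(s,(220+257/5,150+346/5),.1)[0]), proj(s,[S2W(10,-3,100)]))
env.hand_in(); print(env.current_time_s())
E
```

```text
[ 11.67359073  -6.64784486 100.        ] [[271.58095286 218.38309644]]
the job is handed in; nothing more can be done
the job is handed in; nothing more can be done
```

The tray, with the jar standing in it, is home on the stage and the gate is shut behind it. I handed the job in at about 43.5 s, under the 59 s limit.

**What I did:**
- **Lift:** I gripped the tray's plate and lifted it to about 32 mm above the ledge.
- **Stage height:** Lowering the nose until it touched put the stage about 15 mm above the ledge.
- **Slide home:** I carried the tray in between the rails, lowered it onto the stage and slid it forward against the end stop. The stop reached 10 to 11 N, with the gripper at y ≈ 35 mm as expected.
- **Release and gate:** I set the tray down before opening the fingers, backed away, then pushed the gate by its knob until it met its stop at about 10 N, at the expected 1.571 rad.

**Last checks:**
- **Final images:** The last scene picture shows the tray between the rails, the jar upright under the lens, the gate across behind the tray and the arm clear of everything. The oil bottle, spare objective and brush look where they were. The arm hid most of the tray in the top view, so that view confirms little.
- **Gate knob:** It measured (11.7, -6.6) mm against the expected (10, -3) mm. That is within the roughly 4 mm camera error I had been seeing, so the force stop is the firmer evidence that the gate is shut.
- **Disagreement between views:** Before I felt for the height, the scene camera suggested the stage was 5 to 8 mm lower than the touch reading. I trusted touch, since the tray met the stage at the same height twice.

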